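# Hook the small tray onto the slotted upright and lock it

## Robot

A 6-joint arm with a two-finger parallel gripper is mounted at the origin on a cart in front of the work surface, level with it; the furniture and walls round the work are solid. World frame = base frame: x ahead of the robot, y to its left, z up, the work surface at z = 0. Lengths are in mm, angles in rad, forces in N, time in s.
With the tool pointing down it reaches from about 350 to 975 mm from the base axis. Payload 7.1 kg.
Tool frame: the origin (TCP) lies midway between the tips of the shut fingers; the grasp point (between the pads) lies 19 mm behind it (ctrl.grip_depth is the distance from the TCP to the grasp point, in mm); z points along the fingers, y is the line along which they close (so a half turn about z gives the same grasp; the last joint's range is limited). The gripper opens to 88 mm and grips with 3 to 60 N. Pads are 20 mm wide; open, the fingers measure 115 mm over their backs; the gripper's body (75 mm by 178 mm) begins 61 mm behind the grasp point.
Start: joints at [1.231, 0.423, 1.63, -0, 1.089, -0.019], TCP at [197.047, 593.108, 222.675] pointing down, gripper open.
Joint ranges: [-3, 3], [-0.9, 2.11], [0.09, 2.58], [-1.31, 4.45], [0.11, 2.69], [-2.54, 2.54]. Speed limits (rad/s): [2.39, 2.39, 3.01, 3.14, 3.14, 3.14].

## Interface

Orientations are given as a rotation vector (axis times angle).
In Python, from workcell import ctrl, cams gives the robot as it stands.
- The arm moves only by the tool move_arm, never from a script. Its argument "steps" is a list of rows, each a list of 3 entries, a list of its own where there are three numbers: the shift along the tool's x, y, z in units of 25 mm (1.0 is 25 mm), then the turn about the tool's z in units of 5 degrees (1.0 is 5 degrees), then the closure, from 0 (fully open) to 1 (shut). A call has 1 to 20 rows; each row shifts and turns the commanded pose from where the row before left it, along the tool's axes as they then stand; what a row does not reach is not made up. A row lasts 1/12 s, in which the tool goes at most 41.7 mm and 7.16 degrees, less where a joint would pass 70% of its speed; a pose out of reach is approached as far as the arm can. A call is refused whole if a number of a shift passes 1 or a number of a turn 1, either way. A call with a gripper value outside its range is refused whole. The fingers move at their own pace and stop on an object; the grip force is fixed at half the most. Time passes only in rows, so rows that do not move let the fingers close. It gives the time, the measured TCP pose, the force, the opening and the grip force at its end, in the units of the state.
- ctrl.get_obs(): the state, without advancing time (a new reading comes with each control period).
- cams.get_image(name): name is "scene" or "top" or "wrist"; returns a dict with "image" (400x640x3 uint8, red, green, blue), "camera_matrix" (3x3 intrinsics, pixels), "xyz" and "rotation" of the camera in the world; the wrist camera has in their place "mount" (4x4, takes a point from camera to tool coordinates, whose origin is the TCP and whose axes are the flange's). Camera axes: x right, y down, z forward; pixel columns grow to the right and rows downward; lengths in mm; the calibration is good to about 2 mm. A picture is of the moment at which its call begins: read the wrist's pose just before it. There is no depth.
- ctrl.close_job(): hands the job in; it is judged then, once.
Trained networks look in the newest picture that a camera, given by its name, has taken for a name from the list of things; names that differ only in an ending like _2 or _b are one class to them, and where a whole thing is asked for, a point or a joint stands for the part that bears it (a point fixed in the world has none). Each returns a list of dicts, best first, with "p" (0 to 1); they miss things now and then, are a little off and sometimes report something else, mostly with a low value. They report only what shows in the picture. A call takes as long as a camera call. They do not tell look-alikes from the thing itself.
- cams.boxes_of(camera, thing): "rect" ([centre column, centre row, width, height] in pixels, round what is visible of it).
- cams.cut_out(camera, thing): "pixels" (400x640 bool, what is visible of it) and "rect" ([centre column, centre row, width, height] in pixels, round what is visible of it).
The state is a dict: "t": time; "qpos": joint angles; "qvel": joint speeds; "joint_torque": joint torques, N m; "ee_pos": TCP position; "orientation": TCP orientation; "ft_force": force on the tool from outside, world axes, zero at the start; "moment": the same for the moment, N m; "width": finger opening in mm; "grasp_force": force on a finger pad.
Only numpy, scipy, OpenCV 4.12 (cv2) and the standard library are available. Lean on these libraries where they do the work, as an engineer would, in place of code of your own. Each camera call takes 0.05 s, during which the arm holds its last target. There are 200 camera calls.

## Task

Hang the small wooden tray on the slotted steel upright: put its two claws into the top pair of slots and press it down until the claws are fully home and the spring catch has snapped into the window at the foot of its back plate. Press gently (lean on it with no more than about 2 kg), leave the other things on the bench where they are, and let go of the tray.

Things in the scene. Friction and masses are not known exactly. Their poses are not given: they have to be found in the camera images.
- tray: Small wooden tray with metal back plate, about 0.15 kg, upright on the bench, claws pointing away from the robot. Origin: middle of the lower rear edge of the back plate; z up, +x the way the claws point. Tray with low rim: x -100 to -5, y -45 to 45, z 0 to 14 mm. Plate 5 thick (x -5 to 0), 60 wide, z 0 to 84; in its foot a window 20 wide, z 3 to 18, above a bar z 0 to 3.
- tray_grip (a point): Middle of the top edge of the tray's wooden centre wall, the place to grip it from above: 42 mm in front of (-x of) and 88 mm above the tray's origin. The wall is 12 mm thick (along y), 70 long (tray x -75 to -5).
- tray_claws (a point): Midway between the tray's two metal claws: tray x 7, z 68 mm. They stand on the plate's rear face at y = -18 and +18, each 5 wide: a neck z 68 to 76 reaching to x = 12, then a hook x 7 to 12 hanging down to z 58, so 7 mm gap between plate and hook.
- upright: Steel stand fixed to the bench: foot 150 x 140 x 10 mm, post, and a slotted sheet channel 80 wide, top at z 184. Origin: on the bench under the middle of the channel's front face; z up, the face looks to -x, x points into it. Sheet 5 mm thick (x 0 to 5), free behind to x = 25. The channel is clamped by hand, up to 12 mm above or below nominal; no pose shows this: find the seat by feel.
- upright_slots (a point): Nominal lower end of the top pair of slots: on the front face, midway between them, upright z 128 mm (true height within 12 mm). Slots at y = -18 and +18, 10 wide, 48 high. A lower pair (from z 66) has no catch. Tray seated: necks rest hard on the slots' lower ends, tray origin at x 0, y 0, nominal z 60 in the upright's frame; play 2 mm in x, 2.5 mm either way in y.
- catch (a joint): Spring catch mid-channel: tongue 14 wide, 4 mm proud of the face, sloping top, flat underside at nominal z 64.5 mm (moves with the channel). Value in m: 0 = out, 0.0015 to 0.004 = pushed in by the passing plate bar (takes 4 to 16 N downward; the tray's own weight does not do it), below 0.001 again when snapped into the window of the seated tray.
- polish_bottle: Bystander: small white bottle with black cap, 35 x 35 x 81 mm, loose. Origin under its middle.
- mug: Bystander: striped mug, 86 x 115 x 95 mm, loose. Origin under its middle.
- tape: Bystander: roll of tape lying flat, 104 x 103 x 25 mm, loose. Origin under its middle.
- file: Bystander: needle file with dipped handle, 10 x 183 x 10 mm, lying loose. Origin under its middle.
Things that resemble listed ones, but are neither listed nor needed, are in the scene too. Leave any pink look-alike of the tray alone.

How it is judged (in metres and radians):
On the way:
1. the tray is lifted clear of the bench (height (world z) of tray above 0.03 m), for 0.2 s.
At the end, for the whole second after the job is handed in: The tray hangs still on the top pair of slots: back plate flush with the channel (within 3 mm), centred within 5 mm, level within 0.08 rad, both necks down on the slots' lower ends (within 2 mm), and the catch has snapped out into its window (joint below 0.001) (x of tray in the frame of upright between -0.003 and 0.003 m and y of tray in the frame of upright between -0.005 and 0.005 m and z of tray in the frame of upright between 0.044 and 0.076 m and distance between tray_c4 and channel_c3 below 0.0135 m and distance between tray_c8 and channel_c8 below 0.0135 m and value of joint catch below 0.001 m and angle between the x axis of tray and the x axis of upright, either way round below 0.08 rad and angle between tray's own z axis and vertical below 0.08 rad and linear speed of tray below 0.01 m/s); the robot touches nothing.
It fails at once if the contact forces on the upright exceed 36 N (contact force between anything else and upright above 36 N).
It fails at once if the polish_bottle is moved more than 3 cm (distance of polish_bottle from where it was at the start of the episode above 0.03 m).
It fails at once if the mug is moved more than 3 cm (distance of mug from where it was at the start of the episode above 0.03 m).
It fails at once if the tape is moved more than 3 cm (distance of tape from where it was at the start of the episode above 0.03 m).
It fails at once if the file is moved more than 3 cm (distance of file from where it was at the start of the episode above 0.03 m).
It also fails if it takes over 61 s, if anything falls off the work surface, if the arm or the gripper's body presses on something with over 40 N, if the wrist force passes 120 N, or if a joint passes its speed limit or range.

## Working session

There is one attempt and no reset: what is moved stays moved. The work goes in short steps, Python scripts to look and compute and a tool call to move; the robot and the scene stay as the last step left them, time stands still between calls to the robot, and variables do not carry over. Pictures are saved under pics/ and viewed, at most 10 in all, crops included, and the job is handed in when it is done.

Besides the shell and the picture viewer there is one more tool, called after "Emit:" as name([rows], argument=value, ...), one row to a line, values as JSON. move_arm: Moves the arm, as the interface text tells. Its arguments: {"type":"object","properties":{"steps":{"type":"array"}},"required":["steps"]}

```bash
mkdir -p pics; cat > h.py <<'E'
import numpy as np, cv2
from scipy.spatial.transform import Rotation as R
from workcell import ctrl, cams
def pose():
    o=ctrl.get_obs(); T=np.eye(4); T[:3,:3]=R.from_rotvec(o["orientation"]).as_matrix(); T[:3,3]=o["ee_pos"]; return o,T
def cam(name):
    o,T=pose(); d=cams.get_image(name)
    if name=="wrist": C=T@np.array(d["mount"])
    else:
        C=np.eye(4); r=np.array(d["rotation"]); C[:3,:3]=r if r.shape==(3,3) else R.from_rotvec(r).as_matrix(); C[:3,3]=d["xyz"]
    return d["image"],np.array(d["camera_matrix"]),C
def onz(K,C,uv,z):
    r=C[:3,:3]@np.linalg.solve(K,[uv[0],uv[1],1]); return C[:3,3]+r*(z-C[2,3])/r[2]
def proj(K,C,P):
    P=np.atleast_2d(P); q=(P-C[:3,3])@C[:3,:3]@K.T; return q[:,:2]/q[:,2:]
def save(n,im): cv2.imwrite("pics/"+n+".png",im[:,:,::-1])
E
python3 - <<'E'
from h import *
o,T=pose(); print(T.round(3), o["t"])
for c in ("scene","top","wrist"):
    im,K,C=cam(c); save(c+"0",im); print(c,C.round(3).tolist(),K.tolist())
    for n in ("tray","upright","tray_grip","upright_slots","polish_bottle","mug","tape","file"):
        try: print(n,[(np.round(b["rect"]).tolist(),round(b["p"],2)) for b in cams.boxes_of(c,n)][:4])
        except Exception as e: print(n,e)
i=[cv2.imread(f"pics/{c}0.png") for c in("scene","top")]
E
```

```text
[[-9.49000e-01  3.15000e-01 -0.00000e+00  1.96848e+02]
 [ 3.15000e-01  9.49000e-01 -1.00000e-03  5.92606e+02]
 [ 0.00000e+00 -2.00000e-03 -1.00000e+00  2.21916e+02]
 [ 0.00000e+00  0.00000e+00  0.00000e+00  1.00000e+00]] 0.0
scene [[0.577, -0.45, 0.682, -218.061], [-0.817, -0.313, 0.484, -473.595], [-0.004, -0.836, -0.548, 698.095], [0.0, 0.0, 0.0, 1.0]] [[389.5370740983837, 0.0, 323.41623554267096], [0.0, 389.5370740983837, 185.45519769010454], [0.0, 0.0, 1.0]]
tray [([397.0, 240.0, 41.0, 46.0], 0.9), ([331.0, 228.0, 46.0, 46.0], 0.84), ([405.0, 291.0, 54.0, 29.0], 0.52), ([218.0, 198.0, 20.0, 23.0], 0.45)]
upright [([320.0, 165.0, 53.0, 64.0], 0.95)]
tray_grip [([332.0, 227.0, 45.0, 45.0], 0.85), ([394.0, 241.0, 49.0, 47.0], 0.76)]
upright_slots [([321.0, 165.0, 52.0, 64.0], 0.86)]
polish_bottle [([352.0, 182.0, 15.0, 26.0], 0.69)]
mug [([240.0, 154.0, 29.0, 33.0], 0.95)]
tape [([218.0, 198.0, 20.0, 27.0], 0.82)]
file [([393.0, 296.0, 26.0, 11.0], 0.51), ([318.0, 164.0, 52.0, 64.0], 0.24)]
top [[0.327, -0.922, 0.207, 246.959], [-0.945, -0.319, 0.072, -17.511], [-0.001, -0.219, -0.9
[... 244 characters left out ...]
68.0, 43.0, 47.0], 0.61)]
tray_grip [([409.0, 249.0, 37.0, 31.0], 0.93), ([350.0, 246.0, 39.0, 38.0], 0.83)]
upright_slots [([316.0, 166.0, 44.0, 42.0], 0.87)]
polish_bottle [([351.0, 172.0, 11.0, 14.0], 0.51)]
mug []
tape [([218.0, 227.0, 33.0, 38.0], 0.79), ([349.0, 243.0, 38.0, 42.0], 0.49)]
file [([422.0, 294.0, 30.0, 36.0], 0.53)]
wrist [[0.315, 0.917, 0.245, 130.634], [0.949, -0.304, -0.082, 616.119], [-0.001, 0.258, -0.966, 385.118], [0.0, 0.0, 0.0, 1.0]] [[344.86344013285213, 0.0, 322.4392775844563], [0.0, 344.86344013285213, 202.66804510731683], [0.0, 0.0, 1.0]]
tray []
upright []
tray_grip []
upright_slots []
polish_bottle []
mug []
tape [([214.0, 370.0, 75.0, 54.0], 0.87)]
file []
```

```bash
python3 - <<'E'
import cv2
a=cv2.imread("pics/scene0.png")[110:330,190:470]; b=cv2.imread("pics/top0.png")[110:330,190:470]
import numpy as np
cv2.imwrite("pics/c0.png",np.vstack([cv2.resize(x,(763,600)) for x in (a,)])); cv2.imwrite("pics/c1.png",cv2.resize(b,(763,600)))
E
```

```text
(no output)
```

View pics/c0.png

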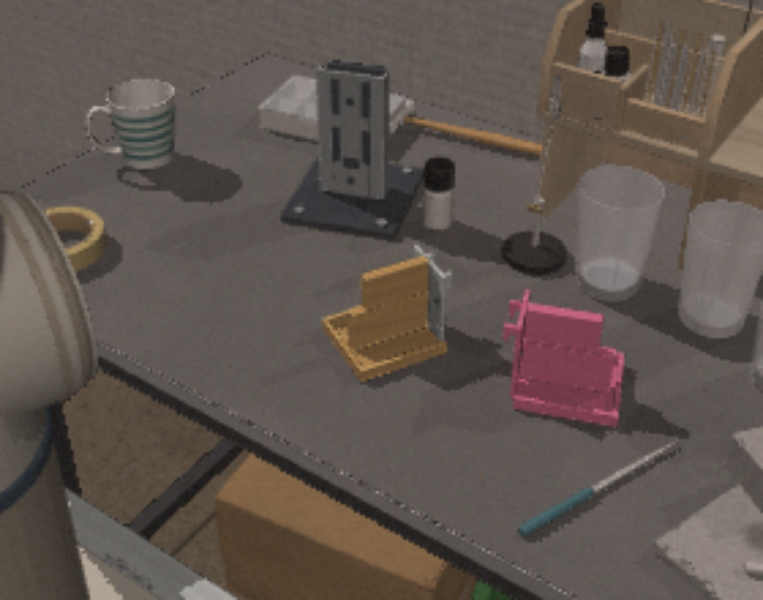

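View pics/c1.png

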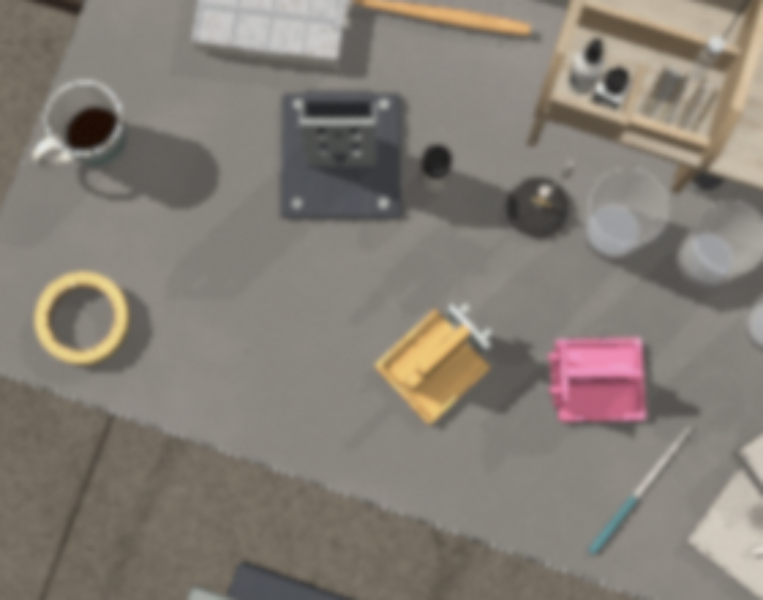

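The wooden tray sits at about scene px (335,224) and top px (349,245). The pink look-alike is at scene (397,241). The upright is behind and left of the tray, with the bottle to its right.

```bash
python3 - <<'E'
from h import *
from scipy.optimize import least_squares as ls
im,Kt,Ct=cam("top"); im,Ks,Cs=cam("scene")
s=lambda p:np.array(p,float)/(763/280)+[190,110]
def fit(name,x0,obs):
    def f(x):
        M=R.from_euler("z",x[2]).as_matrix(); r=[]
        for (K,C,P,uv) in obs: r.append(proj(K,C,M@np.array(P,float)+[x[0],x[1],0])[0]-s(uv))
        return np.concatenate(r)
    q=ls(f,x0,x_scale=[10,10,.1],loss="soft_l1"); print(name,q.x.round(3),f(q.x).round(1)); return q.x
T=(Kt,Ct);S=(Ks,Cs)
print(onz(Kt,Ct,s((432,368)),14),onz(Kt,Ct,s((340,160)),10))
c=onz(Kt,Ct,s((432,368)),14)
fit("tray",[c[0]+30,c[1],0.5],[(*T,(-100,45,14),(376,368)),(*T,(-5,45,14),(434,311)),(*T,(-100,-45,14),(432,424)),(*T,(-5,-45,14),(491,368)),
 (*S,(-100,45,14),(324,322)),(*S,(-100,-45,14),(362,372)),(*S,(-5,-45,14),(446,345)),(*S,(-75,0,88),(362,275)),(*S,(-5,0,88),(428,258)),(*T,(12,18,76),(456,306)),(*T,(12,-18,76),(489,342))])
# upright: foot rectangle, channel
foot=[onz(Kt,Ct,s(p),10) for p in ((281,95),(402,95),(405,216),(281,217))]; print(np.round(foot))
fit("up",[foot[0][0],foot[0][1],0],[(*T,(0,40,184),(300,123)),(*T,(0,-40,184),(378,123)),(*S,(0,40,184),(318,66)),(*S,(0,-40,184),(388,76))])
for n,p,z in (("bottle",(437,160),81),("mug",(84,120),95),("tape",(82,317),12),("file",(640,490),5)): print(n,onz(Kt,Ct,s(p),z).round())
E
```

```text
[461.36149518 -15.81126449  14.        ] [657.30962671 162.4295492   10.        ]
tray [ 5.06969e+02 -4.03040e+01 -4.78000e-01] [-0.9  0.4  0.2  0.2 -0.9  1.3 -0.2  0.3 -0.8 -1.4  0.2 -0.1  0.9 -1.4
  0.7  0.6 -0.2 -0.6  3.5  1.  -0.  -3.4]
[[710. 254.  10.]
 [756. 120.  10.]
 [619.  69.  10.]
 [571. 204.  10.]]
up [6.47550e+02 1.55475e+02 3.35000e-01] [ 0.4  0.4  0.   0.4  0.1 -2.1 -0.2 -2.7]
bottle [674.  52.  81.]
mug [586. 435.  95.]
tape [387. 377.  12.]
file [ 409. -276.    5.]
```

Emit:
move_arm([
  [[-0.9,-0.99,0],0,0],
  [[-0.9,-0.99,0],0,0],
  [[-0.9,-0.99,0],0,0],
  [[-0.9,-0.99,0],0,0],
  [[-0.9,-0.99,0],0,0],
  [[-0.9,-0.99,0],0,0],
  [[-0.9,-0.99,0],0,0],
  [[-0.9,-0.99,0],0,0],
  [[-0.9,-0.99,0],0,0],
  [[-0.9,-0.99,0],0,0],
  [[-0.9,-0.99,0],0,0],
  [[-0.9,-0.99,0],0,0],
  [[-0.9,-0.99,0],0,0],
  [[-0.9,-0.99,0],0,0],
  [[-0.9,-0.99,0],0,0],
  [[-0.9,-0.99,0],0,0],
  [[-0.9,-0.99,0],0.9,0],
  [[-0.9,-0.9,0],0.9,0],
  [[-0.8,-0.8,0],0,0],
  [[0,0,0],0,0],
])

```text
t: 3.12
ee_pos: [449.6, 13.2, 223.1]
orientation: [0.749, 3.049, -0.001]
ft_force: [0.2, -0.7, 0.8]
width: 88.0
grasp_force: 0.0
```

```bash
python3 - <<'E'
from h import *
o,T=pose(); print(T.round(3).tolist(), o["qpos"])
im,K,C=cam("wrist"); save("w1",im)
# overlay of rough tray model
M=R.from_euler("z",-.478).as_matrix()
P=np.array([(-100,45,14),(-100,-45,14),(-5,-45,14),(-5,45,14),(-75,6,88),(-75,-6,88),(-5,-6,88),(-5,6,88),(-5,30,84),(-5,-30,84),(0,-30,84),(0,30,84),(12,15.5,76),(12,20.5,76),(12,-15.5,76),(12,-20.5,76)],float)@M.T+[507,-40.3,0]
uv=proj(K,C,P); print(uv.round().tolist())
b=im.copy()
for u in uv: cv2.circle(b,tuple(int(v) for v in u.round()),1,(0,255,255),-1)
save("w1o",cv2.resize(b,(800,500),interpolation=cv2.INTER_CUBIC))
E
```

```text
[[-0.886, 0.463, 0.002, 449.639], [0.463, 0.886, -0.001, 13.25], [-0.002, -0.0, -1.0, 223.066], [0.0, 0.0, 0.0, 1.0]] [ 3.71807608e-03  1.61469888e-01  2.00291362e+00 -1.25698637e-03
  9.75428516e-01 -1.08490172e+00]
[[344.0, 154.0], [260.0, 154.0], [264.0, 237.0], [343.0, 237.0], [305.0, 193.0], [291.0, 193.0], [293.0, 266.0], [306.0, 266.0], [331.0, 264.0], [268.0, 264.0], [268.0, 269.0], [331.0, 269.0], [316.0, 276.0], [321.0, 276.0], [285.0, 276.0], [280.0, 276.0]]
```

View pics/w1o.png

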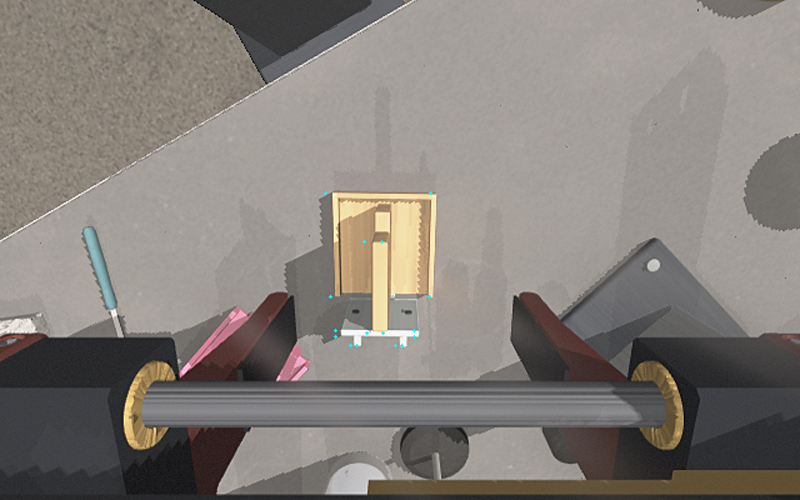

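The wrist view shows the wooden tray almost square-on, rim corners (333,193) and (437,194). My rough model lies about 6 px left of it, so I'll refit. The pink look-alike is to its left at (240,330).

```bash
python3 - <<'E'
from h import *
from scipy.optimize import least_squares as ls
im,K,C=cam("wrist")
P=np.array([(-100,45,14),(-100,-45,14),(-75,6,88),(-75,-6,88),(0,30,84),(0,-30,84),(12,18,76),(12,-18,76)],float)
U=np.array([(437,193),(333,193),(389,236),(371,236),(419,335),(341,335),(404,347),(357,347)])/1.25
def f(x): return (proj(K,C,P@R.from_euler("z",x[2]).as_matrix().T+[x[0],x[1],0])-U).ravel()
q=ls(f,[507,-40,-.478],x_scale=[10,10,.1],loss="soft_l1").x; print(q.round(3),f(q).round(1))
o,T=pose(); M=R.from_euler("z",q[2]).as_matrix(); g=np.array([q[0],q[1],0])+M@[-42,0,61]
d=g-T[:3,3]; ty=np.arctan2(T[1,1],T[0,1]); turn=-np.rad2deg(q[2]+np.pi/2-ty)
print("grip",g,"tool shift units",(T[:3,:3].T@d/25).round(3),"turn units",turn/5)
E
```

```text
[ 5.07198e+02 -3.45490e+01 -4.95000e-01] [-0.1  0.1 -0.7 -1.1 -0.4  3.7  0.4  3.5  0.5  0.5 -0.1 -0.3 -0.3 -1.7
  0.7 -2.2]
grip [470.24431392 -14.58883323  61.        ] tool shift units [-1.355 -0.674  6.466] turn units 0.1701992038430398
```

Emit:
move_arm([
  [[-0.7,-0.34,0.5],0.17,0.3],
  [[-0.67,-0.34,0.8],0,0.3],
  [[0,0,1],0,0.3],
  [[0,0,0.8],0,0.3],
  [[0,0,0.4],0,0.3],
  [[0,0,0],0,0.3],
  [[0,0,0],0,0.3],
])

```text
t: 3.8
ee_pos: [470.0, -13.4, 135.3]
orientation: [-0.764, -3.046, 0.0]
ft_force: [-0.3, -0.4, 0.8]
width: 61.1
grasp_force: 0.0
```

```bash
python3 - <<'E'
from h import *
o,T=pose(); print(T.round(3).tolist(), o["width"],o["t"])
im,K,C=cam("wrist"); save("w2",cv2.resize(im,(800,500),interpolation=cv2.INTER_CUBIC))
E
```

```text
[[-0.882, 0.472, -0.001, 470.045], [0.472, 0.882, 0.0, -13.432], [0.001, -0.0, -1.0, 135.272], [0.0, 0.0, 0.0, 1.0]] 61.093859498353 3.8
```

View pics/w2.png

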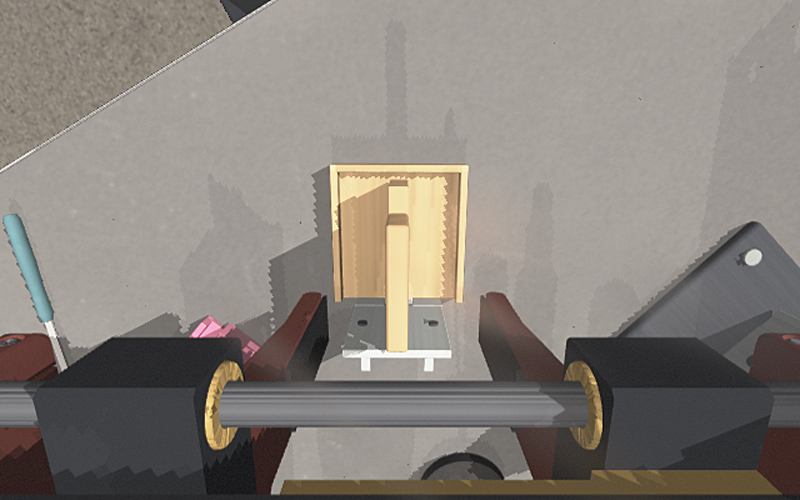

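The wall is at column 397, between the fingers at 325 and 480. The tray is squarely under the gripper. Refit, then descend.

```bash
cat >> h.py <<'E'
from scipy.optimize import least_squares as ls
def fitp(K,C,P,U,x0):
    P=np.array(P,float)
    def f(x): return (proj(K,C,P@R.from_euler("z",x[2]).as_matrix().T+[x[0],x[1],x[3] if len(x)>3 else 0])-U).ravel()
    q=ls(f,x0,x_scale=[10,10,.1,10][:len(x0)],loss="soft_l1").x; print(q.round(3),f(q).round(1)); return q
E
python3 - <<'E'
from h import *
im,K,C=cam("wrist")
q=fitp(K,C,[(-100,45,14),(-100,-45,14),(0,30,84),(0,-30,84),(12,18,76),(12,-18,76)],np.array([(467,164),(330,165),(451,357),(343,357),(428,371),(365,371)])/1.25,[507,-35,-.49])
o,T=pose(); M=R.from_euler("z",q[2]).as_matrix(); g=np.array([q[0],q[1],0])+M@[-42,0,61]
ty=np.arctan2(T[1,1],T[0,1])
print((T[:3,:3].T@(g-T[:3,3])/25).round(3),-np.rad2deg(q[2]+np.pi/2-ty)/5)
E
```

```text
[ 5.10331e+02 -3.78600e+01 -4.93000e-01] [ 0.5  0.8 -1.2 -0.2  0.2  0.7 -0.6  0.5  0.2 -1.   0.6 -1.1]
[-0.159 -0.109  3.01 ] 0.00911659201059924
```

Emit:
move_arm([
  [[-0.16,-0.11,0.5],0,0.4],
  [[0,0,0.8],0,0.4],
  [[0,0,0.8],0,0.4],
  [[0,0,0.6],0,0.4],
  [[0,0,0.25],0,0.4],
  [[0,0,0],0,1],
  [[0,0,0],0,1],
  [[0,0,0],0,1],
  [[0,0,0],0,1],
  [[0,0,0],0,1],
  [[0,0,0],0,1],
  [[0,0,0],0,1],
  [[0,0,0],0,1],
])

```text
t: 4.98
ee_pos: [472.7, -18.6, 61.8]
orientation: [0.766, 3.046, 0.0]
ft_force: [-0.9, -0.8, 4.9]
width: 11.5
grasp_force: 30.0
```

Emit:
move_arm([
  [[0,0,-0.3],0,1],
  [[0,0,-0.7],0,1],
  [[0,0,-0.9],0,1],
  [[0,0,-0.9],0,1],
  [[0,0,-0.9],0,1],
  [[0,0.6,-0.9],0,1],
  [[0,0.9,-0.9],0,1],
  [[0,0.9,-0.9],0,1],
  [[0,0.9,0],0,1],
  [[0,0.9,0],0,1],
  [[0,0.9,0],0,1],
  [[0,0.9,0],0,1],
  [[0,0.4,0],0,1],
  [[0,0,0],-0.6,1],
  [[0,0,0],-1,1],
  [[0,0,0],-1,1],
  [[0,0,0],-1,1],
  [[0,0,0],-1,1],
  [[0,0,0],-1,1],
  [[0,0,0],-1,1],
])

```text
t: 6.65
ee_pos: [547.5, 121.9, 221.4]
orientation: [0.137, -3.138, 0.0]
ft_force: [0.3, 0.6, -0.3]
width: 11.9
grasp_force: 30.0
```

Emit:
move_arm([
  [[0,0,0],-1,1],
  [[0,0,0],-1,1],
  [[0,0,0],-0.9,1],
  [[0,0,0],0,1],
  [[0,0,0],0,1],
  [[0,0,0],0,1],
])

```text
t: 7.15
ee_pos: [547.9, 122.2, 221.4]
orientation: [0.522, -3.098, 0.0]
ft_force: [-0.5, -0.1, -0.2]
width: 12.0
grasp_force: 30.0
```

```bash
python3 - <<'E'
from h import *
o,T=pose(); print(T.round(3).tolist(), o["width"],o["t"],o["ft_force"],o["qpos"])
im,K,C=cam("wrist"); save("w3",cv2.resize(im,(800,500),interpolation=cv2.INTER_CUBIC))
for c in("scene","top"):
    im,K,C=cam(c); save(c+"3",im)
a=cv2.imread("pics/scene3.png")[110:260,240:440]; cv2.imwrite("pics/s3.png",cv2.resize(a,(800,600),interpolation=cv2.INTER_CUBIC))
E
```

```text
[[-0.945, -0.328, -0.0, 547.899], [-0.328, 0.945, -0.0, 122.152], [0.0, 0.0, -1.0, 221.436], [0.0, 0.0, 0.0, 1.0]] 11.991303289994276 7.15 [-0.5327097  -0.14996946 -0.23635754] [ 1.98171526e-01  3.32005517e-01  1.77319849e+00 -2.71931789e-05
  1.03680623e+00 -1.70645866e+00]
```

View pics/w3.png

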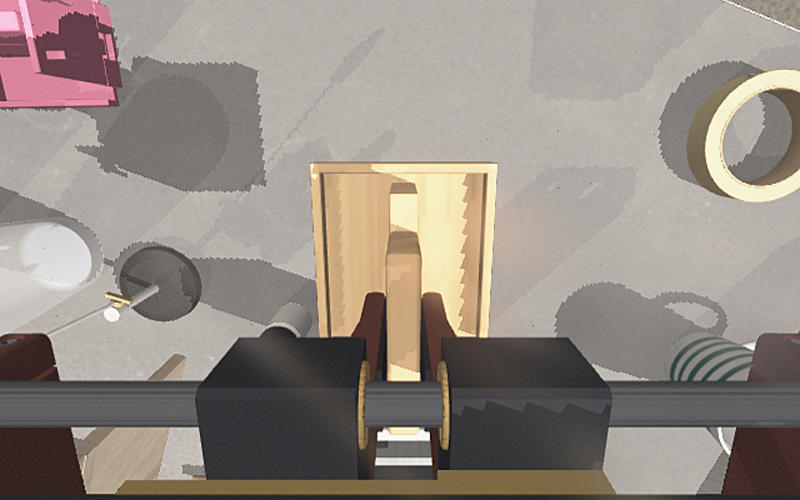

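View pics/s3.png

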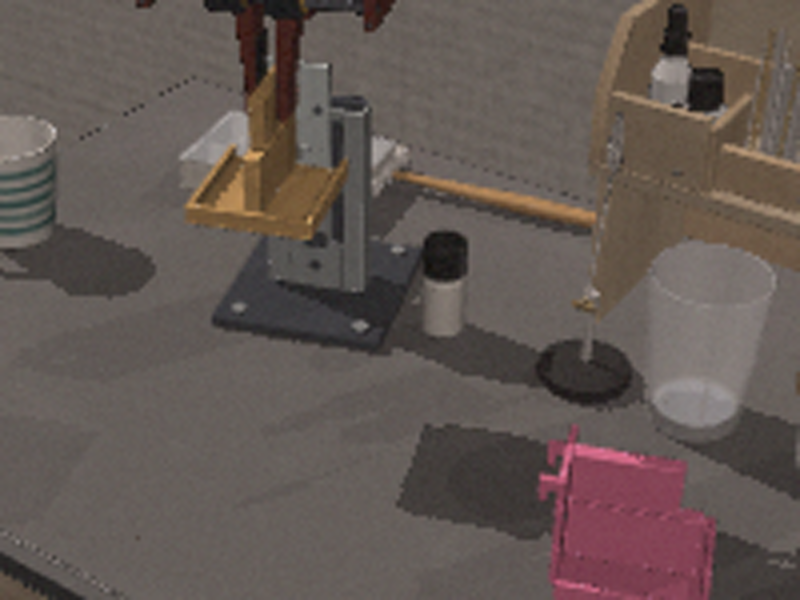

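The tray is held straight (wall at column 403, rim level), but it hides the upright from the wrist camera. I'll turn the tool half round so the wrist camera looks down on the channel top and measures it closely.

Emit:
move_arm([
  [[0,0,0],1,1],
  [[0,0,0],1,1],
  [[0,0,0],1,1],
  [[0,0,0],1,1],
  [[0,0,0],1,1],
  [[0,0,0],1,1],
  [[0,0,0],1,1],
  [[0,0,0],1,1],
  [[0,0,0],1,1],
  [[0,0,0],1,1],
  [[0,0,0],1,1],
  [[0,0,0],1,1],
  [[0,0,0],1,1],
  [[0,0,0],1,1],
  [[0,0,0],1,1],
  [[0,0,0],1,1],
  [[0,0,0],1,1],
  [[0,0,0],1,1],
])

```text
t: 8.8
ee_pos: [548.1, 122.4, 221.4]
orientation: [-1.825, -2.557, 0.0]
ft_force: [1.5, 0.8, -1.2]
width: 11.7
grasp_force: 30.0
```

Emit:
move_arm([
  [[0,0,0],1,1],
  [[0,0,0],1,1],
  [[0,0,0],1,1],
  [[0,0,0],1,1],
  [[0,0,0],1,1],
  [[0,0,0],1,1],
  [[0,0,0],1,1],
  [[0,0,0],1,1],
  [[0,0,0],1,1],
  [[0,0,0],1,1],
  [[0,0,0],1,1],
  [[0,0,0],1,1],
  [[0,0,0],1,1],
  [[0,0,0],1,1],
  [[0,0,0],1,1],
  [[0,0,0],1,1],
  [[0,0,0],1,1],
  [[0.4,0,0],1,1],
  [[0.8,0,0],0,1],
  [[0,0,0],0,1],
])

```text
t: 10.47
ee_pos: [578.9, 133.9, 221.9]
orientation: [-3.097, -0.525, -0.005]
ft_force: [-0.1, -0.4, -1.1]
width: 11.8
grasp_force: 30.0
```

Emit:
move_arm([
  [[0,0,0],0,1],
  [[0,0,0],0,1],
  [[0,0,0],0,1],
])

```text
t: 10.72
ee_pos: [575.3, 132.9, 221.2]
orientation: [3.097, 0.526, -0.002]
ft_force: [-1.3, -0.5, -1.6]
width: 11.5
grasp_force: 30.0
```

```bash
python3 - <<'E'
from h import *
o,T=pose(); print(T.round(3).tolist(), o["width"],o["t"],o["ft_force"],o["qpos"])
im,K,C=cam("wrist"); save("w4raw",im); save("w4",cv2.resize(im,(800,500),interpolation=cv2.INTER_CUBIC))
E
```

```text
[[0.944, 0.33, -0.001, 575.298], [0.33, -0.944, -0.0, 132.877], [-0.001, -0.0, -1.0, 221.182], [0.0, 0.0, 0.0, 1.0]] 11.504277395566266 10.7167 [-1.28746457 -0.47810274 -1.56425887] [ 2.06862832e-01  3.74995212e-01  1.70889178e+00 -6.10611940e-05
  1.05880039e+00  1.44140092e+00]
```

View pics/w4.png

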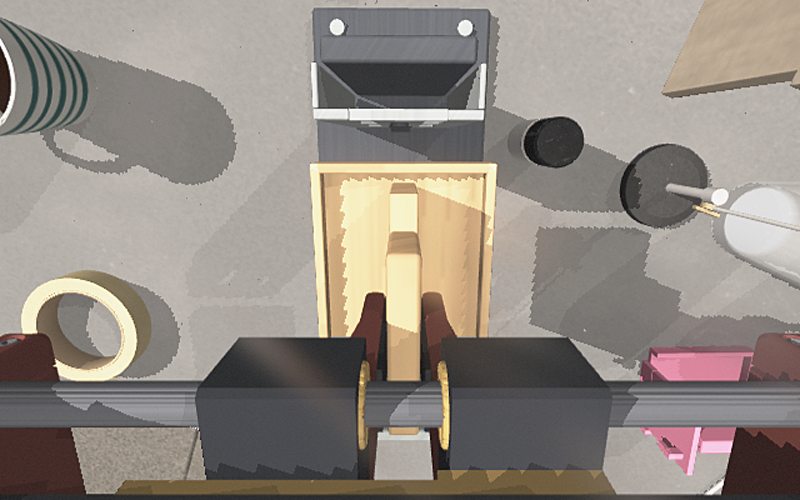

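The channel's top edge shows as the white band at rows 109–119, columns 313–487. The tray's front rim is at (311–496,164). Next I'll measure both to subpixel.

```bash
python3 - <<'E'
from h import *
g=cv2.imread("pics/w4raw.png").astype(int).sum(2)/3
for r in (84,86,88,90,91,92,93,94,96): print(r,g[r,[252,262,275,290,345,360,375,385]].astype(int), end=" | ")
print()
for r in (88,90,92,93): print(r,"L",g[r,246:258].astype(int),"R",g[r,383:396].astype(int))
for r in (128,130,131,132,133,135): print(r,"rimL",g[r,244:256].astype(int),"R",g[r,390:402].astype(int))
print("rim rows",g[125:140,[255,320,390]].T.astype(int).tolist())
for r in (195,205,215,225,245): print(r,"wall",g[r,304:341].astype(int))
o,T=pose(); im,K,C=cam("wrist")
m=np.linalg.inv(T)@C; print(m.round(4).tolist())
E
```

```text
84 [242  82  85  83  84  76 153 238] | 86 [117  62  66  56  63  68 150 223] | 88 [240 242 242 243 243 235 227 224] | 90 [236 236 234 236 236 237 236 240] | 91 [235 234 231 236 236 236 235 238] | 92 [233 235 233 236 236 236 234 239] | 93 [234 238 236 236 236 235 233 242] | 94 [217 227 232 239 238 239 239 249] | 96 [166  96 100 151 168 104 106 116] | 
88 L [179 177 163 161 196 244 240 240 241 239 236 241] R [222 223 224 241  99  99 128 126 126 125 121 125 126]
90 L [175 177 168 163 183 240 236 234 230 230 234 240] R [235 235 240 246 128  98 128 124 125 121 121 123 126]
92 L [175 163 168 166 173 240 233 229 229 235 237 234] R [230 233 239 244 104  96 124 126 124 122 125 126 125]
93 L [174 178 176 165 166 240 234 230 236 241 238 234] R [231 233 242 240  92  94 129 120 122 126 125 128 128]
128 rimL [165 165 163 167 166 167 168 171 172 173 171 123] R [117 118 119 116 119 118 117 122 117 118 116 115]
130 rimL [165 168 167 166 118 177 168 163 142 164 146 146] R [139 156 158 136 134 128 119  90 118 122 119 120]
131 rimL [169 166 165 168 233 240 217 241 243 236 220 218] R [225 235 234 236 235 
[... 838 characters left out ...]
218 217
 217 217 217 217 218 216 217 217 218 216 217 209 197 180 133 172 191 187
 187]
215 wall [210 216 219 222 206 204 222 224 224 224 225 225 224 224 223 223 223 222
 223 222 221 221 221 222 222 221 221 221 222 214 201 182 154 175 192 190
 189]
225 wall [209 215 218 223 205 197 225 224 225 226 226 226 225 224 225 224 224 224
 224 223 223 223 224 221 221 221 222 220 222 212 197 180 151 174 190 188
 187]
245 wall [ 64  70  60  32  50 211 233 225 225 227 226 227 226 225 226 225 225 225
 225 224 224 226 225 225 226 224 224 224 225 211 193 177 132  48  61  73
  71]
[[0.0009, -0.9654, -0.2607, 71.5605], [1.0, 0.0008, 0.0004, -0.4641], [-0.0002, -0.2607, 0.9654, -162.4131], [0.0, 0.0, 0.0, 1.0]]
```

```bash
python3 - <<'E'
from h import *
g=cv2.imread("pics/w4raw.png").astype(float).sum(2)/3
def cross(c,r0,r1,th,rise):
    v=g[r0:r1,c]
    for i in range(len(v)-1):
        a,b=(v[i],v[i+1])
        if (rise and a<th<=b) or (not rise and a>=th>b): return r0+i+(a-th)/(a-b)
    return np.nan
def line(r0,r1,th,rise,c0,c1):
    c=np.arange(c0,c1); r=np.array([cross(x,r0,r1,th,rise) for x in c]); k=~np.isnan(r); c,r=c[k],r[k]
    for _ in range(3): p=np.polyfit(c,r,1); e=abs(r-np.polyval(p,c)); c,r=c[e<.8],r[e<.8]
    return p,len(c)
F,n1=line(90,100,200,False,252,386); B,n2=line(84,90,170,True,254,370); Rm,n3=line(127,134,185,True,250,395)
print("front",F,n1,"back",B,n2,"rim",Rm,n3)
o,T=pose(); im,K,C=cam("wrist"); m=np.linalg.inv(T)@C
W=T@np.array([0,0,0,1])
def ray(u,v): return m[:3,:3]@np.linalg.solve(K,[u,v,1])
for d in(-12,-8,-4,0,4):   # channel top at 184+d
    zt=221.18-(184+d)    # tool z of top
    P=[]
    for u in (250.35,386.5):
        r=ray(u,np.polyval(F,u)); P.append(m[:3,3]+r*(zt-m[2,3])/r[2])
    P=np.array(P); v=P[1]-P[0]; print(d,"mid",P.mean(0).round(2),"width",np.linalg.norm(v).round(2),"yaw err",np.arctan2(v[0],v[1]).round(4))
# tray rim: top z14 ->tool z = 61-14 (~+0..)
P=[]
for u in (247.5,397.4):
    r=ray(u,np.polyval(Rm,u)); P.append(m[:3,3]+r*(61.5-14-m[2,3])/r[2])
P=np.array(P); v=P[1]-P[0]; print("rim mid",P.mean(0).round(2),np.linalg.norm(v).round(2),np.arctan2(v[0],v[1]).round(4))
E
```

```text
front [5.91815618e-03 9.33266547e+01] 131 back [5.40180650e-03 8.50519401e+01] 115 rim [-2.06281890e-04  1.30594404e+02] 145
-12 mid [79.66 -2.77 49.18] width 79.81 yaw err -0.0048
-8 mid [79.51 -2.73 45.18] width 78.3 yaw err -0.0048
-4 mid [79.36 -2.69 41.18] width 76.79 yaw err -0.0048
0 mid [79.2  -2.64 37.18] width 75.29 yaw err -0.0048
4 mid [79.05 -2.6  33.18] width 73.78 yaw err -0.0048
rim mid [59.46 -0.41 47.5 ] 89.46 0.001
```

Emit:
move_arm([
  [[-0.5,0,0],0,1],
  [[-0.6,0,0],0,1],
  [[0,0,0],-1,1],
  [[0,0,0],-1,1],
  [[0,0,0],-1,1],
  [[0,0,0],-1,1],
  [[0,0,0],-1,1],
  [[0,0,0],-1,1],
  [[0,0,0],-1,1],
  [[0,0,0],-1,1],
  [[0,0,0],-1,1],
  [[0,0,0],-1,1],
  [[0,0,0],-1,1],
  [[0,0,0],-1,1],
  [[0,0,0],-1,1],
  [[0,0,0],-1,1],
  [[0,0,0],-1,1],
  [[0,0,0],-1,1],
  [[0,0,0],-1,1],
  [[0,0,0],-1,1],
])

```text
t: 12.53
ee_pos: [549.9, 123.9, 221.6]
orientation: [1.813, 2.566, -0.0]
ft_force: [0.5, -0.5, -1.1]
width: 11.9
grasp_force: 30.0
```

Emit:
move_arm([
  [[0,0,0],-1,1],
  [[0,0,0],-1,1],
  [[0,0,0],-1,1],
  [[0,0,0],-1,1],
  [[0,0,0],-1,1],
  [[0,0,0],-1,1],
  [[0,0,0],-1,1],
  [[0,0,0],-1,1],
  [[0,0,0],-1,1],
  [[0,0,0],-1,1],
  [[0,0,0],-1,1],
  [[0,0,0],-1,1],
  [[0,0,0],-1,1],
  [[0,0,0],-1,1],
  [[0,0,0],-1,1],
  [[0,0,0],-1,1],
  [[0,0,0],-1,1],
  [[0,0,0],-0.93,1],
  [[0,0,0],0,1],
  [[0,0,0],0,1],
])

```text
t: 14.2
ee_pos: [550.0, 124.0, 221.5]
orientation: [-0.512, 3.099, 0.0]
ft_force: [-0.5, 0.1, -2.3]
width: 11.8
grasp_force: 30.0
```

Emit:
move_arm([
  [[0,0,0.3],0,1],
  [[0,0,0.7],0,1],
  [[0,0,0.9],0,1],
  [[0,0,0.9],0,1],
  [[0,0,0.5],0,1],
  [[0,0,0],0,1],
  [[0,0,0],0,1],
  [[0,0,0],0,1],
  [[0,0,0],0,1],
])

```text
t: 14.95
ee_pos: [551.0, 124.2, 140.0]
orientation: [-0.515, 3.097, 0.0]
ft_force: [-0.1, 0.1, -0.5]
width: 12.0
grasp_force: 30.0
```

```bash
cat >> h.py <<'E'
def rel(F=(649.5,161.75),yaw=.3315):
    o,T=pose(); tyaw=np.arctan2(-T[1,0],-T[0,0]); M=T[:2,:2]
    org=T[:2,3]+M@[-40.54,-0.41*0]   # tray origin; tray centre plane at tool y 0
    d=org-np.array(F); c,s=np.cos(yaw),np.sin(yaw)
    print("t",round(o["t"],2),"tray in upright x,y",round(c*d[0]+s*d[1],2),round(-s*d[0]+c*d[1],2),"z",round(T[2,3]-61.5,2),"yaw err",round(tyaw-yaw,4),"f",o["ft_force"].round(1),"m",o["moment"].round(2),"tilt",T[2,:2].round(4))
E
python3 -c "
from h import *
rel()"
```

```text
t 14.95 tray in upright x,y -64.77 -3.52 z 78.52 yaw err -0.0017 f [-0.1  0.1 -0.5] m [0.06 0.04 0.04] tilt [-0.002  -0.0003]
```

Emit:
move_arm([
  [[-0.4,0.06,0.04],0,1],
  [[-0.6,0.065,0.04],0,1],
  [[-0.5,0,0],0,1],
  [[-0.3,0,0],0,1],
  [[0,0,0],0,1],
  [[0,0,0],0,1],
  [[0,0,0],0,1],
  [[0,0,0],0,1],
])

```text
t: 15.62
ee_pos: [591.1, 141.4, 136.9]
orientation: [0.516, -3.098, 0.0]
ft_force: [-0.8, 0.1, -1.0]
width: 12.0
grasp_force: 30.0
```

```bash
sed -i 's/F=(649.5,161.75)/F=(649.64,161.36)/' h.py; python3 -c "
from h import *
rel()
im,K,C=cam('scene'); save('sc5',im); cv2.imwrite('pics/s5.png',cv2.resize(im[120:210,280:380,::-1],(660,594),interpolation=cv2.INTER_CUBIC))"
```

```text
t 15.62 tray in upright x,y -21.27 0.11 z 75.39 yaw err -0.0014 f [-0.8  0.1 -1. ] m [ 0.07  0.01 -0.03] tilt [0.0006 0.0001]
```

View pics/s5.png

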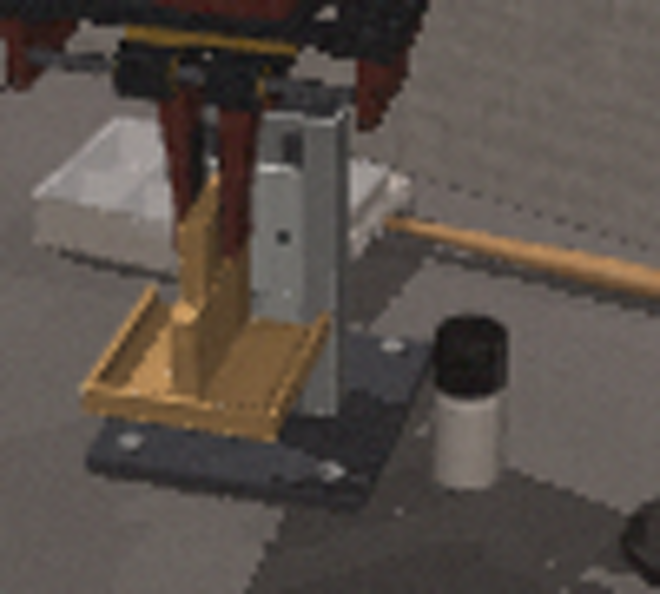

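The plate is square to the channel, about 20 mm short of it, with a slot visible just above the plate's right side. I'll creep in and watch the force.

Emit:
move_arm([
  [[-0.1,0,0],0,1],
  [[-0.1,0,0],0,1],
  [[-0.1,0,0],0,1],
  [[-0.04,0,0],0,1],
  [[-0.04,0,0],0,1],
  [[0,0,0],0,1],
  [[0,0,0],0,1],
])

```text
t: 16.25
ee_pos: [600.7, 144.7, 136.9]
orientation: [0.516, -3.099, 0.0]
ft_force: [0.2, 0.1, -1.3]
width: 11.8
grasp_force: 30.0
```

Emit:
move_arm([
  [[-0.04,0,0],0,1],
  [[-0.04,0,0],0,1],
  [[0,0,0],0,1],
  [[0,0,0],0,1],
])

```text
t: 16.58
ee_pos: [602.7, 145.4, 136.9]
orientation: [0.516, -3.099, -0.0]
ft_force: [-0.1, 0.4, -0.7]
width: 12.0
grasp_force: 30.0
```

```bash
python3 -c "
from h import *
rel()"
```

```text
t 16.58 tray in upright x,y -9.08 0.13 z 75.41 yaw err -0.0013 f [-0.1  0.4 -0.7] m [0.04 0.05 0.  ] tilt [0.0001 0.    ]
```

Nominally 3 mm past the face and still no force. I'll carry on to −4 mm and then in fine steps.

Emit:
move_arm([
  [[-0.04,0,0],0,1],
  [[-0.04,0,0],0,1],
  [[-0.04,0,0],0,1],
  [[0,0,0],0,1],
  [[0,0,0],0,1],
])

```text
t: 17.0
ee_pos: [605.5, 146.3, 136.9]
orientation: [0.516, -3.099, 0.0]
ft_force: [0.7, -0.5, -1.6]
width: 12.0
grasp_force: 30.0
```

Emit:
move_arm([
  [[-0.04,0,0],0,1],
  [[-0.04,0,0],0,1],
  [[-0.04,0,0],0,1],
  [[0,0,0],0,1],
  [[0,0,0],0,1],
])

```text
t: 17.42
ee_pos: [608.4, 147.3, 136.9]
orientation: [0.516, -3.099, -0.0]
ft_force: [0.1, -0.5, -0.9]
width: 11.4
grasp_force: 30.0
```

Emit:
move_arm([
  [[-0.04,0,0],0,1],
  [[-0.04,0,0],0,1],
  [[0,0,0],0,1],
  [[0,0,0],0,1],
])

```text
t: 17.75
ee_pos: [610.1, 147.9, 136.8]
orientation: [0.516, -3.099, 0.0]
ft_force: [-1.3, -0.2, -1.5]
width: 12.0
grasp_force: 30.0
```

Emit:
move_arm([
  [[-0.03,0,0],0,1],
  [[-0.03,0,0],0,1],
  [[0,0,0],0,1],
  [[0,0,0],0,1],
])

```text
t: 18.08
ee_pos: [610.1, 147.9, 136.7]
orientation: [0.516, -3.096, 0.001]
ft_force: [-5.9, -3.3, 2.2]
width: 11.9
grasp_force: 30.0
```

Emit:
move_arm([
  [[-0.03,0,0],0,1],
  [[-0.03,0,0],0,1],
  [[0,0,0],0,1],
  [[0,0,0],0,1],
])

```text
t: 18.42
ee_pos: [610.2, 147.9, 136.6]
orientation: [0.515, -3.093, 0.001]
ft_force: [-11.0, -4.1, 5.4]
width: 11.7
grasp_force: 30.0
```

```bash
python3 -c "
from h import *
rel()"
```

```text
t 18.42 tray in upright x,y -1.16 0.11 z 75.07 yaw err -0.0012 f [-11.   -4.1   5.4] m [-0.57  1.54  0.06] tilt [0.0065 0.0002]
```

Contact at nominal −1.2 mm: the plate is flush, so the claws are through the slots. I'll back off a little for the play and lower.

Emit:
move_arm([
  [[0.07,0,0],0,1],
  [[0.07,0,0],0,1],
  [[0,0,0],0,1],
  [[0,0,0.1],0,1],
  [[0,0,0.1],0,1],
  [[0,0,0.1],0,1],
  [[0,0,0],0,1],
  [[0,0,0],0,1],
])

```text
t: 19.08
ee_pos: [609.8, 147.8, 129.1]
orientation: [0.516, -3.099, -0.0]
ft_force: [0.5, 1.0, -1.0]
width: 12.1
grasp_force: 30.0
```

```bash
python3 -c "
from h import *
rel()"
```

```text
t 19.08 tray in upright x,y -1.55 0.07 z 67.57 yaw err -0.0013 f [ 0.5  1.  -1. ] m [0.01 0.   0.  ] tilt [0.0002 0.    ]
```

Emit:
move_arm([
  [[0,0,0.04],0,1],
  [[0,0,0.04],0,1],
  [[0,0,0.04],0,1],
  [[0,0,0],0,1],
  [[0,0,0],0,1],
])

```text
t: 19.5
ee_pos: [609.7, 147.8, 126.4]
orientation: [0.516, -3.099, -0.0]
ft_force: [0.4, -0.4, -1.7]
width: 12.2
grasp_force: 30.0
```

Emit:
move_arm([
  [[0,0,0.04],0,1],
  [[0,0,0.04],0,1],
  [[0,0,0.04],0,1],
  [[0,0,0],0,1],
  [[0,0,0],0,1],
])

```text
t: 19.92
ee_pos: [609.4, 147.7, 123.3]
orientation: [0.516, -3.098, 0.0]
ft_force: [-1.4, -0.8, 0.2]
width: 12.0
grasp_force: 30.0
```

Emit:
move_arm([
  [[0,0,0.04],0,1],
  [[0,0,0.04],0,1],
  [[0,0,0],0,1],
  [[0,0,0],0,1],
])

```text
t: 20.25
ee_pos: [609.5, 147.7, 121.5]
orientation: [0.516, -3.098, 0.0]
ft_force: [-3.5, -0.7, 2.4]
width: 11.7
grasp_force: 30.0
```

Emit:
move_arm([
  [[0,0,0.04],0,1],
  [[0,0,0.04],0,1],
  [[0,0,0],0,1],
  [[0,0,0],0,1],
])

```text
t: 20.58
ee_pos: [609.6, 147.7, 119.4]
orientation: [0.516, -3.099, 0.0]
ft_force: [-4.3, -1.6, 4.3]
width: 12.0
grasp_force: 30.0
```

Emit:
move_arm([
  [[0,0,0.04],0,1],
  [[0,0,0.04],0,1],
  [[0,0,0],0,1],
  [[0,0,0],0,1],
])

```text
t: 20.92
ee_pos: [609.6, 147.7, 117.3]
orientation: [0.516, -3.098, 0.0]
ft_force: [-3.2, -2.1, 3.0]
width: 12.0
grasp_force: 30.0
```

```bash
python3 -c "
from h import *
rel()"
```

```text
t 20.92 tray in upright x,y -1.79 0.09 z 55.82 yaw err -0.0013 f [-3.2 -2.1  3. ] m [-0.26  0.75 -0.01] tilt [0.0004 0.    ]
```

Emit:
move_arm([
  [[0,0,0.04],0,1],
  [[0,0,0.04],0,1],
  [[0,0,0],0,1],
  [[0,0,0],0,1],
])

```text
t: 21.25
ee_pos: [609.6, 147.7, 115.8]
orientation: [0.516, -3.099, 0.0]
ft_force: [-3.1, -1.2, 0.6]
width: 12.0
grasp_force: 30.0
```

Emit:
move_arm([
  [[0,0,0.04],0,1],
  [[0,0,0.04],0,1],
  [[0,0,0],0,1],
  [[0,0,0],0,1],
])

```text
t: 21.58
ee_pos: [609.8, 147.9, 112.7]
orientation: [0.516, -3.099, -0.0]
ft_force: [-1.0, -1.1, -5.1]
width: 11.9
grasp_force: 30.0
```

Emit:
move_arm([
  [[0,0,0.04],0,1],
  [[0,0,0],0,1],
  [[0,0,0],0,1],
])

```text
t: 21.83
ee_pos: [610.2, 147.9, 112.5]
orientation: [-0.516, 3.098, 0.0]
ft_force: [-0.3, -0.3, -2.0]
width: 11.9
grasp_force: 30.0
```

Emit:
move_arm([
  [[0,0,0.03],0,1],
  [[0,0,0],0,1],
  [[0,0,0],0,1],
])

```text
t: 22.08
ee_pos: [610.2, 147.9, 111.9]
orientation: [-0.516, 3.098, 0.0]
ft_force: [-0.1, -0.3, -1.8]
width: 11.9
grasp_force: 30.0
```

Emit:
move_arm([
  [[0,0,0.03],0,1],
  [[0,0,0],0,1],
  [[0,0,0],0,1],
])

```text
t: 22.33
ee_pos: [609.9, 147.8, 111.0]
orientation: [-0.516, 3.099, 0.0]
ft_force: [0.0, 0.1, -1.4]
width: 11.7
grasp_force: 30.0
```

Emit:
move_arm([
  [[0,0,0.03],0,1],
  [[0,0,0],0,1],
  [[0,0,0],0,1],
])

```text
t: 22.58
ee_pos: [609.9, 147.8, 110.8]
orientation: [-0.516, 3.098, 0.0]
ft_force: [-2.9, -0.6, 4.8]
width: 11.9
grasp_force: 30.0
```

Emit:
move_arm([
  [[0,0,0.03],0,1],
  [[0,0,0],0,1],
  [[0,0,0],0,1],
])

```text
t: 22.83
ee_pos: [609.9, 147.8, 110.4]
orientation: [-0.516, 3.098, 0.0]
ft_force: [-3.8, -1.0, 8.7]
width: 11.9
grasp_force: 30.0
```

Emit:
move_arm([
  [[0,0,0.03],0,1],
  [[0,0,0],0,1],
  [[0,0,0],0,1],
])

```text
t: 23.08
ee_pos: [609.9, 147.8, 110.3]
orientation: [-0.516, 3.098, -0.0]
ft_force: [-5.2, -1.5, 14.1]
width: 12.1
grasp_force: 30.0
```

```bash
python3 -c "
from h import *
rel()"
```

```text
t 23.08 tray in upright x,y -1.45 0.04 z 48.83 yaw err -0.0012 f [-5.2 -1.5 14.1] m [-0.08  0.73  0.01] tilt [-0.0007 -0.0001]
```

A hard stop at tray z 48.8, which matches the camera's −11 mm channel offset. I'll tug gently upward to check the catch.

Emit:
move_arm([
  [[0,0,-0.06],0,1],
  [[0,0,-0.06],0,1],
  [[0,0,-0.05],0,1],
  [[0,0,0],0,1],
  [[0,0,0],0,1],
])

```text
t: 23.5
ee_pos: [609.7, 147.8, 112.4]
orientation: [0.516, -3.099, 0.0]
ft_force: [0.9, -0.2, -5.7]
width: 11.7
grasp_force: 30.0
```

Emit:
move_arm([
  [[0,0,-0.04],0,1],
  [[0,0,0],0,1],
  [[0,0,0],0,1],
])

```text
t: 23.75
ee_pos: [609.7, 147.8, 112.6]
orientation: [0.516, -3.098, -0.0]
ft_force: [5.2, 2.3, -13.3]
width: 12.2
grasp_force: 30.0
```

The catch holds against an upward pull, after about 1.5–2 mm of play. Press back down, relax, release and lift off.

Emit:
move_arm([
  [[0,0,0.06],0,1],
  [[0,0,0.06],0,1],
  [[0,0,0.05],0,1],
  [[0,0,0.03],0,1],
  [[0,0,0],0,1],
  [[0,0,0],0,1],
])

```text
t: 24.25
ee_pos: [609.6, 147.7, 110.3]
orientation: [-0.516, 3.099, -0.0]
ft_force: [-3.8, -0.8, 7.1]
width: 11.6
grasp_force: 30.0
```

Emit:
move_arm([
  [[-0.02,0,-0.03],0,1],
  [[0,0,0],0,1],
  [[0,0,0],0.6,0.6],
  [[0,0,0],0,0.4],
])

```text
t: 24.58
ee_pos: [610.6, 148.0, 110.0]
orientation: [-0.432, 3.111, 0.0]
ft_force: [-0.1, -0.1, 0.3]
width: 21.9
grasp_force: 0.0
```

That release row carried a stray 3° turn while the fingers were opening. I'll finish opening, lift off and check the tray.

Emit:
move_arm([
  [[0,0,0],0,0.4],
  [[0,0,0],0,0.4],
  [[0,0,0],0,0.4],
  [[0,0,-0.3],0,0.4],
  [[0,0,-0.6],0,0.4],
  [[0.3,0,-0.8],0,0.4],
  [[0.8,0,-0.8],0,0.4],
  [[0.9,0,-0.5],0,0.4],
  [[0.9,0,0],0,0.4],
  [[0.9,0,0],0,0.4],
  [[0.6,0,0],0,0.4],
  [[0,0,0],0,0.4],
  [[0,0,0],0,0.4],
])

```text
t: 25.67
ee_pos: [504.7, 117.8, 185.5]
orientation: [-0.435, 3.11, 0.0]
ft_force: [0.0, 0.5, -0.2]
width: 52.4
grasp_force: 0.0
```

```bash
python3 -c "
from h import *
o,T=pose(); print(T[:3,3],o['ft_force'].round(1),o['t'])
im,K,C=cam('scene'); save('sc6',im); a=cv2.resize(im[120:210,280:380,::-1],(400,360),interpolation=cv2.INTER_CUBIC)
im,K,C=cam('wrist'); b=cv2.resize(im[:,:,::-1],(576,360)); 
cv2.imwrite('pics/f.png',cv2.resize(np.hstack([a,b]),(800,295)))"
```

```text
[504.69131282 117.80122962 185.46247856] [ 0.   0.5 -0.2] 25.6667
```

View pics/f.png

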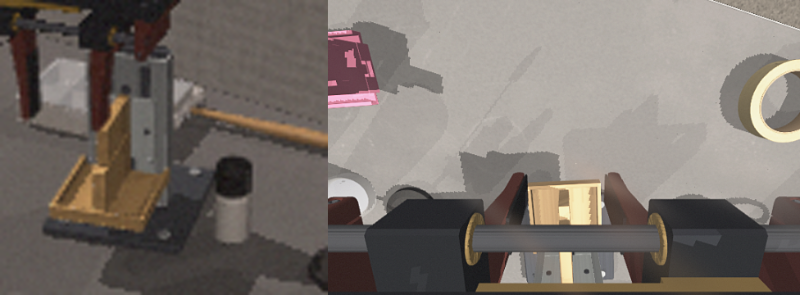

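The tray hangs on the channel, the gripper is clear, and the bottle is untouched. A quick check of the tray's yaw from the wrist view:

```bash
python3 -c "
from h import *
o,T=pose(); im,K,C=cam('wrist'); h=cv2.cvtColor(im,cv2.COLOR_RGB2HSV)
roi=np.zeros(im.shape[:2],bool); roi[190:258,255:352]=1
m=((h[...,1]>50)&(h[...,0]>8)&(h[...,0]<30)&(im.sum(2)>300)&roi)
c=np.arange(275,330); r=np.array([np.argmax(m[:,x]) if m[:,x].any() else 0 for x in c]); k=abs(r-np.median(r))<6; p=np.polyfit(c[k],r[k],1); print(p,k.sum(),r[::6])
P=np.array([onz(K,C,(u,np.polyval(p,u)),49+14) for u in (275,330)]); v=P[0]-P[1]
a=np.arctan2(v[1],v[0]); print('tray yaw',(a-np.pi/2+np.pi/2)%np.pi-np.pi/2,'front edge x_u',[(np.cos(.3315)*(q[0]-649.6)+np.sin(.3315)*(q[1]-161.4)) for q in P])"
```

```text
[-4.80519481e-02  2.60184416e+02] 55 [247 246 246 246 246 246 245 245 245 244]
tray yaw 0.33040831426973316 front edge x_u [np.float64(-105.42011805981079), np.float64(-105.36693066386943)]
```

```bash
python3 -c "
from h import *
print(ctrl.close_job())"
```

```text
the job is handed in; nothing more can be done
None
```

The tray hangs on the top pair of slots with its claws down on a hard stop and the catch holding against a gentle upward pull. I pressed with about 14 N, let go of the tray, and handed the job in at about 26 s; no verdict came back.

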